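# Chock the extension bar before swinging the tap away

### The arm

A 6-joint arm with a two-finger parallel gripper is mounted at the origin on the work surface. World frame = base frame: x ahead of the robot, y to its left, z up, the work surface at z = 0. Lengths are in m, angles in rad, forces in N, time in s.
With the tool pointing down it reaches from about 0.35 to 0.95 m from the base axis. Payload 17.4 kg.
Tool frame: the origin (TCP) lies at the very end of the fingers, on their centre line; the grasp point (between the pads) lies tcp_to_grasp behind it (tcp_to_grasp is the distance from the TCP to the grasp point, in m); z points along the fingers, y is the line along which they close (so a half turn about z gives the same grasp; the last joint's range is limited). The gripper opens to 93 mm and grips with 3 to 60 N. Pads are 15 mm wide; open, the fingers measure 128 mm over their backs; the gripper's body (75 mm by 188 mm) begins 65 mm behind the grasp point.
Start: joints at [-1.249, 0.116, 1.442, -0, 1.584, -0.038], TCP at [0.238, -0.632, 0.219] pointing down, gripper open.
Joint ranges: [-2.83, 2.83], [-0.83, 2.19], [0.07, 2.5], [-1.14, 4.28], [0.01, 3], [-2.97, 2.97]. Speed limits (rad/s): [1.89, 1.89, 2.22, 3.14, 3.14, 3.14].

### API

Orientations are given as a unit quaternion [x, y, z, w].
In Python, from bench import * gives the robot as it stands. The module is installed in compiled form; this text tells all that it offers.
- The arm moves only by the tool servo_tool, never from a script. Its argument "commands" is one flat list of numbers, 7 for each row, row after row: the turn, a rotation vector about the tool's x, y, z in rad, then the shift along the tool's x, y, z in m, then the opening, from -1 (shut) to 1 (fully open), so that 0 is half open. In form: [ax, ay, az, dx, dy, dz, grip, ax, ay, az, dx, dy, dz, grip, ...]. A call has 1 to 20 rows; each row is the pose to reach, as a shift and turn from the pose commanded when the call began, along the tool's axes at that moment; what a row does not reach only later rows make up. A row lasts 1/12 s, in which the tool goes at most 41.7 mm and 7.16 degrees, less where a joint would pass 70% of its speed; a pose out of reach is approached as far as the arm can. A call with a gripper value outside its range is refused whole. The fingers move at their own pace and stop on an object; "grip_force" is the grip in N (left out, the last holds). Time passes only in rows, so rows that repeat a pose let the fingers close. It gives the time, the measured TCP pose, the force, the opening and the grip force at its end, in the units of the state.
- read_state(): the state, without advancing time (a new reading comes with each control period).
- read_camera(name): name is "scene" or "side" or "wrist"; returns a dict with "image" (400x640x3 uint8, blue, green, red), "z_map" (400x640 float32, m along the optical axis (not along the pixel's ray), 0 where there is no reading), "camera_matrix" (3x3 intrinsics, pixels), "origin" and "attitude" of the camera in the world; the wrist camera has in their place "mount" (4x4, takes a point from camera to tool coordinates, whose origin is the TCP and whose axes are the flange's). Camera axes: x right, y down, z forward; pixel columns grow to the right and rows downward; lengths in m; the calibration is good to about 2 mm. A picture is of the moment at which its call begins: read the wrist's pose just before it.
- finish_job(): hands the job in; it is judged then, once.
The state is a dict: "t": time; "q": joint angles; "joint_vel": joint speeds; "tau": joint torques, N m; "position": TCP position; "orientation": TCP orientation; "ft_force": force on the tool from outside, world axes, zero at the start; "wrist_torque": the same for the moment, N m; "opening": opening from 0.0 (shut) to 1.0 (fully open); "finger_force": force on a finger pad.
Only numpy, scipy, OpenCV 4.12 (cv2) and the standard library are available. Lean on these libraries where they do the work, as an engineer would, in place of code of your own. Each camera call takes 0.05 s, during which the arm holds its last target. There are 200 camera calls.

### The job

The tap spout is the only thing stopping the steel extension bar from rolling down the sloping drainer into the wash tray. Stand the yellow chock on the drainer close up against the downhill side of the bar, lengthwise along it, and let go of it, then swing the stiff spout round until its outlet is well out over the wash tray. The bar must end up resting against the chock, still on the drainer close to where it was, and the things lying around must be left alone.

Things in the scene. Friction and masses are not known exactly. Their poses are not given: they have to be found in the camera images.
- sink: Fixed stainless sink unit on the bench, elsewhere in each run. Origin at bench level, on the line between its two halves. +y points up the drainer, +x to the tap column (away from the robot at yaw 0), z up. Drainer over x -170..170, y 0..250 mm; wash tray over x -170..170, y -200..-5 mm, open, walls 4 mm thick and 45 mm high. Tap column 26 mm thick, at x 200, y 0.
- drainer_edge (a point): Middle of the drainer's lower edge (y = 0 of the sink unit), on its upper face, 55 mm above the bench. From here the smooth plain sheet rises at 5 degrees (87 mm per metre) towards the unit's +y; at its top end an upright strip, 6 mm thick, stands 95 mm above the bench.
- spout (a joint): Angle of the tap spout about its upright column, rad, 0 to 1.3; starts at 0 to 0.02, over the drainer, and grows anticlockwise seen from above, towards the tray (middle at about 1.1). At angle q the spout points from the column along (-cos(0.559 - q), sin(0.559 - q)) in the sink unit's x, y. Stiff: dry friction of about 0.5 N m (4 N at 140 mm from the column); it stays where it is left.
- spout_hinge (a point): Point on the upright column axis of the spout, at the height of the spout tube's centre line, 165 mm above the bench. The spout tube is 20 mm thick and level from here for 165 mm, then bends straight down. The collar at the column is 36 mm thick and its blue cap reaches 199 mm above the bench.
- spout_outlet (a point): Centre of the lower end of the spout's down-pipe, 190 mm from the column axis and 70 mm above the bench, black nozzle 22 mm thick. At the start the bar leans on this nozzle from uphill.
- bar: Dark steel socket extension bar, round, 24 mm thick, 240 mm long (the last 20 mm at +x are a bright 15.5 mm square drive), 0.45 to 0.8 kg. Origin on its axis at mid-length; x along it, parallel to the sink unit's x. It lies on the drainer and would roll downhill but for the spout's nozzle, which touches it 45 to 85 mm from mid-length on the +x side; the -x end is free for the chock.
- chock: Loose yellow plastic chock, roof-shaped: 56 mm long along its x between upright, flat, parallel ends; along y 50 mm wide at the foot, 24 mm at the flat top; 26 mm high; about 90 g. Origin: centre of its underside. Same either way round. Set lengthwise against the bar, its middle line is 32 mm downhill of the bar's axis and its foot reaches under the bar's round side: set it down farther downhill and slide it up. Starts on the tile.
- tile: White ceramic tile, 150 x 150 x 8 mm, fixed to the bench; origin at the centre of its underside.
- jerry_can: Red plastic jerry can, closed and empty, loose, 190 (x) x 130 (y) mm, 260 mm high; origin at the centre of its underside. Leave alone.
- caliper: Aluminium brake caliper, loose, 70 (x) x 160 (y) mm, 80 mm high; origin at the centre of its underside. Leave alone.

How it is judged:
By the outcome, as a careful person would: the job done as asked, in the order asked, and still so for the second after the job is handed in, with the robot touching nothing.
It also fails if it takes over 53 s, if anything falls off the work surface, if the arm or the gripper's body presses on something with over 40 N, if the wrist force passes 120 N, or if a joint passes its speed limit or range.

## Working session

There is one attempt and no reset: what is moved stays moved. The work goes in short steps, Python scripts to look and compute and a tool call to move; the robot and the scene stay as the last step left them, time stands still between calls to the robot, and variables do not carry over. Pictures are saved under pics/ and viewed, at most 10 in all, crops included, and the job is handed in when it is done.

Besides the shell and the picture viewer there is one more tool, called after "Request:" as name(argument=value, ...), one argument or row to a line, values as JSON. servo_tool: Moves the arm, as the interface text tells. Its arguments: {"type":"object","properties":{"commands":{"type":"array"},"grip_force":{"type":"number"}},"required":["commands"]}

```bash
mkdir -p pics; cat > h.py <<'E'
from bench import *
import numpy as np, cv2
from scipy.spatial.transform import Rotation as R
def cam(name):
    s=read_state(); c=read_camera(name)
    if 'mount' in c:
        T=np.eye(4); T[:3,:3]=R.from_quat(s['orientation']).as_matrix(); T[:3,3]=s['position']
        M=T@np.array(c['mount'])
    else:
        M=np.eye(4); a=np.array(c['attitude']); M[:3,:3]=a if a.shape==(3,3) else R.from_quat(a).as_matrix(); M[:3,3]=c['origin']
    c['M']=M; return c
def pts(c):
    K=np.array(c['camera_matrix']); z=c['z_map']; v,u=np.indices(z.shape)
    P=np.stack([(u-K[0,2])/K[0,0]*z,(v-K[1,2])/K[1,1]*z,z],-1)
    return P@c['M'][:3,:3].T+c['M'][:3,3]
def save(n,img): cv2.imwrite('pics/'+n+'.png',img)
E
python3 - <<'E'
from h import *
print(read_state())
import pickle
for n in ['scene','side','wrist']:
    c=cam(n); save(n+'0',c['image']); pickle.dump(c,open(n+'0.pkl','wb')); print(n,c['M'].round(3).tolist(),c['camera_matrix'])
E
```

```text
{'t': 0.0, 'q': array([-1.24878968e+00,  1.16481961e-01,  1.44226761e+00,  2.38515944e-05,
        1.58397043e+00, -3.77598126e-02]), 'joint_vel': array([ 3.38853984e-04,  5.83418740e-04, -4.45485728e-05, -1.24062202e-03,
       -2.66058301e-03, -2.27712714e-04]), 'tau': array([-5.39990142e-04, -7.21266818e+01, -6.22625828e+01,  7.79060810e-02,
        2.35407706e-02, -5.74444471e-05]), 'position': array([ 0.23759887, -0.63158964,  0.21790643]), 'orientation': array([ 9.83864408e-01,  1.78914807e-01, -6.80375495e-05, -5.59682028e-04]), 'ft_force': array([-0.61318991, -0.671015  ,  0.04612376]), 'wrist_torque': array([-0.01028516,  0.0287198 ,  0.02239025]), 'finger_force': 0.0, 'opening': 0.996770463572366}
scene [[0.856, 0.267, -0.442, 1.11], [0.516, -0.474, 0.714, -0.738], [-0.019, -0.839, -0.543, 0.718], [0.0, 0.0, 0.0, 1.0]] [[387.2461106    0.         320.63189102]
 [  0.         387.2461106  198.29906568]
 [  0.           0.           1.        ]]
side [[0.966, -0.184, 0.18, 0.35], [-0.258, -0.699, 0.667, -0.871], [0.003, -0.691, -0.723, 1.167], [0.0, 0.0, 0.0, 1.0]] [[416.18355086   0.         323.28922715]
 [  0.         416.18355086 195.19540022]
 [  0.           0.           1.        ]]
wrist [[0.352, -0.908, -0.227, 0.301], [-0.936, -0.342, -0.084, -0.609], [-0.001, 0.242, -0.97, 0.384], [0.0, 0.0, 0.0, 1.0]] [[323.06228129   0.         318.53630133]
 [  0.         323.06228129 193.80925728]
 [  0.           0.           1.        ]]
```

View pics/scene0.png

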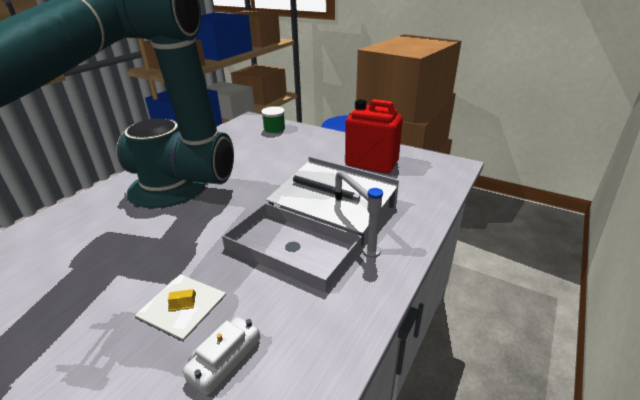

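View pics/side0.png

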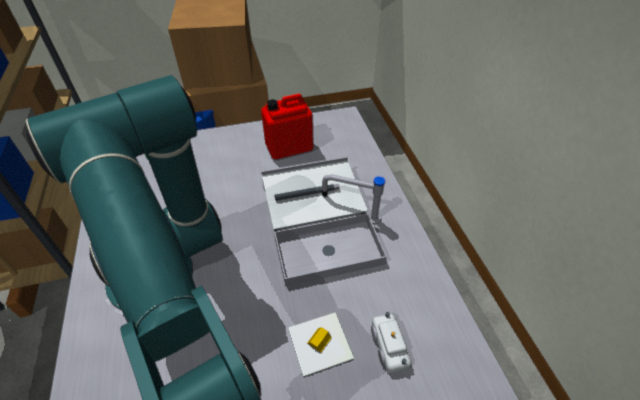

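The scene view has the sink at about (310,215), the blue cap at (375,193), the bar from (297,180) to (355,197), and the chock on the tile at (182,300). The side view has the bar at (275,197)–(340,188), the cap at (379,182), the chock at (319,340), and the caliper at (393,345). Next I'll measure positions from depth.

```bash
python3 - <<'E'
from h import *
import pickle
for n in ['scene','side','wrist']:
    c=pickle.load(open(n+'0.pkl','rb')); P=pts(c); hsv=cv2.cvtColor(c['image'],cv2.COLOR_BGR2HSV); ok=c['z_map']>0
    H,S,V=hsv[...,0].astype(int),hsv[...,1].astype(int),hsv[...,2].astype(int)
    inb=ok&(P[...,0]>.2)&(P[...,0]<1.1)&(abs(P[...,1])<.9)
    y=inb&(H>18)&(H<32)&(S>150)&(P[...,2]<.08)&(P[...,2]>.0)
    print(n,'yellow',y.sum(), P[y].mean(0).round(4) if y.any() else '')
    t=y&(P[...,2]>.031)
    if t.sum()>5:
        r=cv2.minAreaRect((P[t][:,:2]*1000).astype(np.float32)); print(' top rect',r, P[t][:,2].mean())
    b=inb&(H>105)&(H<125)&(S>150)&(P[...,2]>.15)&(P[...,2]<.23)
    if b.any():
        top=b&(P[...,2]>.194); print(' cap',b.sum(),P[top].mean(0).round(4),top.sum())
    d=inb&(V<75)&(P[...,2]>.06)&(P[...,2]<.105)&(P[...,1]>-.3)
    if d.sum()>20:
        n_,l,st,ce=cv2.connectedComponentsWithStats(d.astype(np.uint8))
        for i in range(1,n_):
            if st[i,4]>40:
                q=P[l==i]; print(' dark',st[i],q.mean(0).round(4),cv2.minAreaRect((q[:,:2]*1000).astype(np.float32)),q[:,2].max().round(4))
    # walls of tray/strip : z
    w=inb&(P[...,2]>.088)&(P[...,2]<.1)&(S<60)&(P[...,1]>-.4)
    if w.sum()>20: print(' strip',w.sum(),cv2.minAreaRect((P[w][:,:2]*1000).astype(np.float32)))
    w=inb&(P[...,2]>.041)&(P[...,2]<.05)&(S<60)&(P[...,1]>-.45)
    if w.sum()>20: print(' rim45',w.sum(),cv2.minAreaRect((P[w][:,:2]*1000).astype(np.float32)))
    w=inb&(H<8)&(S>180)&(P[...,2]>.02)&(P[...,1]>-.3)
    if w.sum()>20: print(' can',w.sum(),P[w].min(0),P[w].max(0))
    w=inb&(P[...,2]>.16)&(P[...,2]<.185)&(S<60)&(P[...,1]>-.3)&(P[...,0]>.4)
    if w.sum()>20: print(' spout',w.sum(),cv2.minAreaRect((P[w][:,:2]*1000).astype(np.float32)))
E
```

```text
scene yellow 453 [ 0.4883 -0.369   0.0258]
 top rect ((567.5166015625, -378.91583251953125), (51.20657730102539, 226.59010314941406), 79.07904815673828) 0.03401061217648356
 cap 123 [0.792  0.0368 0.1977] 106
 dark [199 163  34  21 211] [0.2361 0.0354 0.0869] ((229.7921142578125, 56.07471466064453), (148.99749755859375, 52.09300231933594), 86.805419921875) 0.1048
 dark [294 177  65  24 400] [0.5742 0.152  0.0809] ((571.1959838867188, 145.6194305419922), (234.06069946289062, 36.9312744140625), 0.09869415313005447) 0.1049
 strip 392 ((504.93603515625, 162.81729125976562), (593.3482666015625, 280.72412109375), 0.8547922372817993)
 rim45 1023 ((593.8328857421875, -48.451171875), (744.2651977539062, 375.2718200683594), 78.3095474243164)
 can 3239 [0.48592583 0.43764949 0.02001442] [0.67123663 0.57648566 0.2590367 ]
 spout 386 ((716.3906860351562, 79.34548950195312), (32.23378372192383, 208.08291625976562), 60.38013458251953)
side yellow 328 [ 0.4806 -0.3661  0.0283]
 top rect ((564.1303100585938, -379.1627197265625), (54.93175506591797, 228.66555786132812), 78.9867172241211) 0.035072611453659065
 cap 80 [0.7889 0.0398 0.1982] 73
 dark [276 186  62  15 299] [0.5607 0.1542 0.0825] ((566.8057250976562, 148.82110595703125), (37.54529571533203, 228.8390350341797), 87.90324401855469) 0.104
 strip 331 ((485.664794921875, 237.43092346191406), (602.83203125, 459.1460266113281), 3.9596476554870605)
 rim45 672 ((607.4625854492188, 23.177703857421875), (910.7156982421875, 369.9568176269531), 77.86290740966797)
 can 2374 [0.47173668 0.43940632 0.02005651] [0.66428381 0.56611452 0.26252039]
 spout 325 ((714.8587646484375, 85.47128295898438), (27.22406768798828, 209.5126495361328), 54.97800827026367)
wrist yellow 0
```

View pics/wrist0.png

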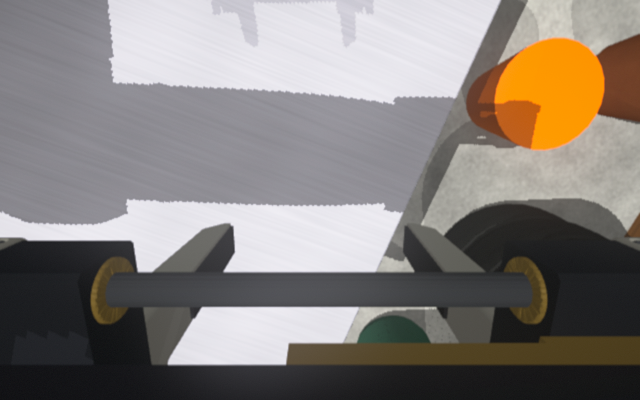

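```bash
python3 - <<'E'
from h import *
import pickle
for n in ['scene','side']:
    c=pickle.load(open(n+'0.pkl','rb')); P=pts(c); hsv=cv2.cvtColor(c['image'],cv2.COLOR_BGR2HSV); ok=c['z_map']>0
    H,S,V=[hsv[...,i].astype(int) for i in range(3)]
    x,y,z=P[...,0],P[...,1],P[...,2]
    m=ok&(H>18)&(H<32)&(S>150)&(z>.005)&(x>.43)&(x<.53)&(abs(y+.37)<.06)
    for lo in (.004,.031):
        q=P[m&(z>lo)]; print(n,'chock',len(q),cv2.minAreaRect((q[:,:2]*1000).astype(np.float32)),q[:,2].max())
    m=ok&(V<90)&(z>.07)&(z<.1)&(x>.4)&(x<.72)&(y>.1)&(y<.2)
    q=P[m]
    for _ in range(4):
        f=np.polyfit(q[:,0],q[:,1],1); r=q[:,1]-np.polyval(f,q[:,0]); q=q[abs(r)<.014]
    print(' bar yaw',np.arctan(f[0]),'at x=.55 y=',np.polyval(f,.55),q[:,0].min(),q[:,0].max(),np.percentile(q[:,2],[50,95]))
    # strip top
    m=ok&(z>.088)&(z<.102)&(x>.4)&(x<.78)&(y>.2)&(y<.33)&(S<60)
    q=P[m]
    for _ in range(4):
        f=np.polyfit(q[:,0],q[:,1],1); r=q[:,1]-np.polyval(f,q[:,0]); q=q[abs(r)<.012]
    print(' strip yaw',np.arctan(f[0]),'y(.58)',np.polyval(f,.58),q[:,0].min(),q[:,0].max(),len(q))
    # drainer plane
    m=ok&(z>.052)&(z<.08)&(x>.43)&(x<.74)&(y>.0)&(y<.29)&(S<40)&(V>140)
    q=P[m]
    for _ in range(5):
        A=np.c_[q[:,:2],np.ones(len(q))]; s=np.linalg.lstsq(A,q[:,2],rcond=None)[0]; q=q[abs(A@s-q[:,2])<.003]
    print(' plane',s,len(q),'slope',np.hypot(*s[:2]),'dir yaw',np.arctan2(-s[0],s[1]),cv2.minAreaRect((q[:,:2]*1000).astype(np.float32)))
    m=ok&(z>.154)&(z<.185)&(x>.58)&(x<.78)&(y>.02)&(y<.2)&(S<60); q=P[m]
    f=np.polyfit(q[:,0],q[:,1],1); print(' spout',np.arctan(f[0]),np.polyval(f,.7),q[:,0].min(),q[:,0].max())
E
cat > crop.py <<'E'
import cv2,numpy as np
a=cv2.imread('pics/scene0.png'); b=cv2.imread('pics/side0.png')
A=cv2.resize(a[150:300,215:415],None,fx=4,fy=4,interpolation=3)
cv2.imwrite('pics/c1.png',A)
B=cv2.resize(b[150:300,250:410],None,fx=4,fy=4,interpolation=3); cv2.imwrite('pics/c2.png',B)
E
python3 crop.py
```

```text
scene chock 449 ((483.693359375, -366.98004150390625), (56.72518539428711, 39.760623931884766), 42.01213836669922) 0.03617232066871634
scene chock 175 ((480.4683532714844, -362.7289123535156), (54.49964904785156, 28.817180633544922), 40.524635314941406) 0.03617232066871634
 bar yaw -0.007296281529251538 at x=.55 y= 0.15578107247699471 0.4532118938621167 0.6882034850334187 [0.08227026 0.08875504]
 strip yaw -0.0043312493409783225 y(.58) 0.29349885045307866 0.4218401916009541 0.7623256700571197 234
 plane [0.00104187 0.08719583 0.04972295] 2969 slope 0.08720205861654887 dir yaw -0.01194800766977246 ((584.8499755859375, 164.56520080566406), (309.5848693847656, 250.20814514160156), 0.055394839495420456)
 spout -0.5670269707199068 0.08996087718311385 0.6263043113476627 0.7797867455637644
side chock 324 ((477.5823974609375, -360.40692138671875), (55.82886505126953, 48.56045913696289), 40.36704635620117) 0.03888017507388031
side chock 163 ((478.72943115234375, -361.35211181640625), (55.35963821411133, 27.647199630737305), 40.16074752807617) 0.03888017507388031
 bar yaw -0.012214811011047131 at x=.55 y= 0.15822120524276231 0.4500847681758864 0.6853470827798015 [0.08444554 0.09057622]
 strip yaw -0.010753818933527996 y(.58) 0.2949761932107844 0.42328679339938174 0.7609889967155603 204
 plane [0.00166463 0.08639    0.05004221] 2538 slope 0.08640603262906217 dir yaw -0.019266377675542977 ((584.9976806640625, 165.89976501464844), (246.6331024169922, 310.27728271484375), 89.6502456665039)
 spout -0.5747495713132948 0.09155616901691838 0.6233089400381087 0.7791291619931013
```

View pics/c2.png

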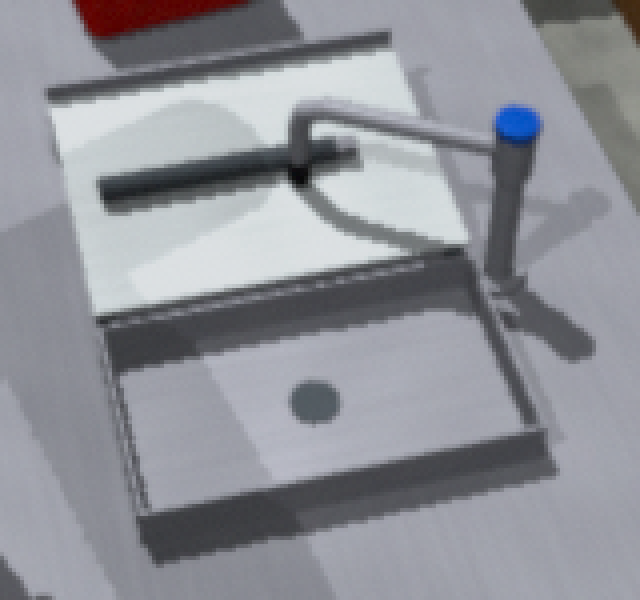

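The crop shows the bar end at (100,190), the nozzle at (298,175), the drive end at (350,148), and the column at (518,120). That puts the sink origin at about (0.592, 0.040) with yaw −0.01, and the bar's middle at about (0.571, 0.161). I'll place the chock near (0.545, 0.129) with the gripper tilted about 45° downhill, so that its body clears the spout.

```bash
cat >> h.py <<'E'
def frame(yaw_y,tilt):  # tool y along yaw_y, back leaning toward yaw_y-90 by tilt
    y=np.array([np.cos(yaw_y),np.sin(yaw_y),0]); u=np.array([np.sin(yaw_y),-np.cos(yaw_y),0])
    z=-(np.sin(tilt)*u+np.array([0,0,np.cos(tilt)])); return np.c_[np.cross(y,z),y,z]
def go(p,Rm):
    s=read_state(); R0=R.from_quat(s['orientation']).as_matrix()
    print('turn',R.from_matrix(R0.T@Rm).as_rotvec().round(4),'shift',(R0.T@(np.array(p)-s['position'])).round(4),'pos',s['position'].round(4),'F',s['ft_force'].round(1),'t',round(s['t'],2),'q',s['q'].round(2))
E
python3 - <<'E'
from h import *
import bench
print([k for k in dir(bench) if not k.startswith('__')])
try: print(tcp_to_grasp)
except NameError as e: print(e)
for t in (0,20,40):
    F=frame(np.radians(-139.7),np.radians(t)); u=np.array([np.cos(np.radians(130.3)),np.sin(np.radians(130.3)),0])
    g=np.array([.480,-.361,.019])-.004*u*(t>0)
    go(g-F[:,2]*.12,F)
E
```

```text
['PlanningError', 'finish_job', 'read_camera', 'read_state', 'tcp_to_grasp']
0.0188
turn [-8.0000e-04  5.0000e-04  1.2272e+00] shift [ 0.3222 -0.1679  0.0793] pos [ 0.2376 -0.6316  0.2181] F [0.4 0.6 0.2] t 0.15 q [-1.25  0.12  1.44  0.    1.58 -0.04]
turn [-0.2149  0.3045  1.214 ] shift [ 0.3097 -0.2028  0.0865] pos [ 0.2376 -0.6316  0.2181] F [0.4 0.6 0.2] t 0.15 q [-1.25  0.12  1.44  0.    1.58 -0.04]
turn [-0.4282  0.6074  1.1741] shift [ 0.2975 -0.2367  0.1074] pos [ 0.2376 -0.6316  0.2181] F [0.4 0.6 0.2] t 0.15 q [-1.25  0.12  1.44  0.    1.58 -0.04]
```

Request:
servo_tool(
  commands=[-0.43,0.607,1.174,0.298,-0.237,0.107,1,-0.43,0.607,1.174,0.298,-0.237,0.107,1,-0.43,0.607,1.174,0.298,-0.237,0.107,1,-0.43,0.607,1.174,0.298,-0.237,0.107,1,-0.43,0.607,1.174,0.298,-0.237,0.107,1,-0.43,0.607,1.174,0.298,-0.237,0.107,1,-0.43,0.607,1.174,0.298,-0.237,0.107,1,-0.43,0.607,1.174,0.298,-0.237,0.107,1,-0.43,0.607,1.174,0.298,-0.237,0.107,1,-0.43,0.607,1.174,0.298,-0.237,0.107,1,-0.43,0.607,1.174,0.298,-0.237,0.107,1,-0.43,0.607,1.174,0.298,-0.237,0.107,1,-0.43,0.607,1.174,0.298,-0.237,0.107,1,-0.43,0.607,1.174,0.298,-0.237,0.107,1,-0.43,0.607,1.174,0.298,-0.237,0.107,1,-0.43,0.607,1.174,0.298,-0.237,0.107,1],
  grip_force=20,
)

```text
t: 1.48
position: [0.4332, -0.3053, 0.112]
orientation: [0.853, -0.394, 0.31, 0.145]
ft_force: [-0.5, 0.2, 0.7]
opening: 1.002
finger_force: 0.0
```

```bash
python3 - <<'E'
from h import *
c=cam('wrist'); save('w1',c['image']); P=pts(c); hsv=cv2.cvtColor(c['image'],cv2.COLOR_BGR2HSV)
H,S,V=[hsv[...,i].astype(int) for i in range(3)]; x,y,z=P[...,0],P[...,1],P[...,2]
m=(c['z_map']>0)&(H>18)&(H<32)&(S>150)&(z>.004)&(z<.05)
for lo,hi in ((.004,.05),(.0325,.05)):
    q=P[m&(z>lo)&(z<hi)]; print(len(q),cv2.minAreaRect((q[:,:2]*1000).astype(np.float32)),q[:,2].max(),np.median(q[:,2]))
F=frame(np.radians(-139.7),np.radians(40)); u=np.array([np.cos(np.radians(130.3)),np.sin(np.radians(130.3)),0])
go(np.array([.480,-.361,.019])-.004*u,F)
E
```

```text
3020 ((474.7588195800781, -355.35107421875), (54.91217041015625, 36.932823181152344), 41.35757064819336) 0.036529354860960705 0.0336260145826275
1671 ((478.42327880859375, -359.5564880371094), (54.84212112426758, 25.901342391967773), 40.855892181396484) 0.036529354860960705 0.03453379997077288
turn [ 0.0017 -0.0008  0.0023] shift [-0.0013 -0.0002  0.1206] pos [ 0.4331 -0.3056  0.1121] F [ 0.5  0.3 -0.5] t 1.53 q [-0.55 -0.59  2.32 -0.3   0.77  2.04]
```

View pics/w1.png

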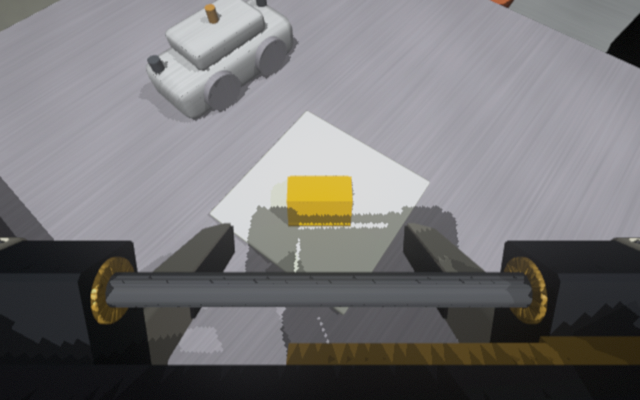

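The wrist view shows the chock midway between the fingers at (320,200), and its measured position agrees to within 2 mm. I'll go in and grip.

Request:
servo_tool(
  commands=[0,0,0,-0.002,0,0.04,1,0,0,0,-0.002,0,0.08,1,0,0,0,-0.002,0,0.105,1,0,0,0,-0.002,0,0.119,1,0,0,0,-0.002,0,0.119,1,0,0,0,-0.002,0,0.119,0,0,0,0,-0.002,0,0.119,0,0,0,0,-0.002,0,0.119,-0.2,0,0,0,-0.002,0,0.119,-0.2,0,0,0,-0.002,0,0.119,-0.2],
  grip_force=20,
)

```text
t: 2.37
position: [0.4817, -0.3624, 0.0205]
orientation: [0.852, -0.395, 0.311, 0.145]
ft_force: [0.4, -0.0, -0.7]
opening: 0.689
finger_force: 0.0
```

Request:
servo_tool(
  commands=[0,0,0,0,0,0,-0.4,0,0,0,0,0,0,-0.4,0,0,0,0,0,0,-0.4,0,0,0,0,0,0,-0.4,0,0,0,0,0,0,-0.4,0,0,0,0,0,0,-0.4],
  grip_force=25,
)

```text
t: 2.87
position: [0.4818, -0.3625, 0.02]
orientation: [0.852, -0.395, 0.311, 0.145]
ft_force: [-4.3, 4.6, 6.8]
opening: 0.6
finger_force: 25.0
```

Request:
servo_tool(
  commands=[0,0,0,0.01,0,-0.012,-0.4,0,0,0,0.03,0,-0.036,-0.4,0,0,0,0.055,0,-0.065,-0.4,0,0,0,0.08,0,-0.095,-0.4,0,0,0,0.1,0,-0.12,-0.4,0,0,0,0.11,0,-0.132,-0.4,0,0,0,0.11,0,-0.132,-0.4],
)

```text
t: 3.45
position: [0.4822, -0.3621, 0.1964]
orientation: [0.851, -0.394, 0.313, 0.145]
ft_force: [0.7, -1.3, -0.1]
opening: 0.6
finger_force: 25.0
```

```bash
python3 - <<'E'
from h import *
go([.52,-.12,.27],frame(-.01,np.radians(45)))
E
```

```text
turn [ 1.6476  0.0363 -1.7844] shift [-0.0743 -0.1854 -0.16  ] pos [ 0.4822 -0.3621  0.1964] F [ 0.7 -1.3 -0.1] t 3.45 q [-0.6  -0.45  2.09 -0.24  0.83  1.94]
```

Request:
servo_tool(
  commands=[1.648,0.036,-1.784,-0.074,-0.185,-0.16,-0.4,1.648,0.036,-1.784,-0.074,-0.185,-0.16,-0.4,1.648,0.036,-1.784,-0.074,-0.185,-0.16,-0.4,1.648,0.036,-1.784,-0.074,-0.185,-0.16,-0.4,1.648,0.036,-1.784,-0.074,-0.185,-0.16,-0.4,1.648,0.036,-1.784,-0.074,-0.185,-0.16,-0.4,1.648,0.036,-1.784,-0.074,-0.185,-0.16,-0.4,1.648,0.036,-1.784,-0.074,-0.185,-0.16,-0.4,1.648,0.036,-1.784,-0.074,-0.185,-0.16,-0.4,1.648,0.036,-1.784,-0.074,-0.185,-0.16,-0.4,1.648,0.036,-1.784,-0.074,-0.185,-0.16,-0.4,1.648,0.036,-1.784,-0.074,-0.185,-0.16,-0.4,1.648,0.036,-1.784,-0.074,-0.185,-0.16,-0.4,1.648,0.036,-1.784,-0.074,-0.185,-0.16,-0.4,1.648,0.036,-1.784,-0.074,-0.185,-0.16,-0.4,1.648,0.036,-1.784,-0.074,-0.185,-0.16,-0.4,1.648,0.036,-1.784,-0.074,-0.185,-0.16,-0.4,1.648,0.036,-1.784,-0.074,-0.185,-0.16,-0.4,1.648,0.036,-1.784,-0.074,-0.185,-0.16,-0.4,1.648,0.036,-1.784,-0.074,-0.185,-0.16,-0.4],
)

```text
t: 5.12
position: [0.5195, -0.1204, 0.2634]
orientation: [0.655, 0.65, 0.27, -0.275]
ft_force: [-0.6, -0.1, -1.5]
opening: 0.597
finger_force: 25.0
```

```bash
python3 - <<'E'
from h import *
go([.545,.05,.15],frame(-.01,np.radians(45)))
E
```

```text
turn [-0.0097 -0.0058 -0.0019] shift [0.0393 0.0257 0.2008] pos [ 0.5195 -0.1204  0.2634] F [-0.6 -0.1 -1.5] t 5.12 q [-0.61  0.01  1.63  0.67  1.94 -0.5 ]
```

Request:
servo_tool(
  commands=[-0.01,-0.006,-0.002,0.039,0.025,0.2,-0.4,-0.01,-0.006,-0.002,0.039,0.025,0.2,-0.4,-0.01,-0.006,-0.002,0.039,0.025,0.2,-0.4,-0.01,-0.006,-0.002,0.039,0.025,0.2,-0.4,-0.01,-0.006,-0.002,0.039,0.025,0.2,-0.4,-0.01,-0.006,-0.002,0.039,0.025,0.2,-0.4,-0.01,-0.006,-0.002,0.039,0.025,0.2,-0.4,-0.01,-0.006,-0.002,0.039,0.025,0.2,-0.4],
)

```text
t: 5.78
position: [0.5452, 0.049, 0.1516]
orientation: [0.659, 0.649, 0.273, -0.267]
ft_force: [-0.0, -0.9, -1.1]
opening: 0.602
finger_force: 25.0
```

```bash
python3 - <<'E'
from h import *
c=cam('wrist'); save('w2',c['image']); P=pts(c); hsv=cv2.cvtColor(c['image'],cv2.COLOR_BGR2HSV)
H,S,V=[hsv[...,i].astype(int) for i in range(3)]; x,y,z=P[...,0],P[...,1],P[...,2]
ok=c['z_map']>0
s=read_state(); R0=R.from_quat(s['orientation']).as_matrix()
m=ok&(H>18)&(H<32)&(S>150)&(np.linalg.norm(P-s['position'],axis=-1)<.06)
Q=(P[m]-s['position'])@R0; print('chock in tool',len(Q),Q.min(0).round(4),Q.max(0).round(4))
m=ok&(z>.075)&(z<.1)&(y>.13)&(y<.2)&(x>.4)&(x<.72)&(V<110)
q=P[m]; print(len(q),q[:,0].min(),q[:,0].max())
for x0 in np.arange(.46,.70,.03):
    k=q[abs(q[:,0]-x0)<.008]
    if len(k)>5:
        # circle fit, known r .012
        from scipy.optimize import least_squares
        f=least_squares(lambda p:np.hypot(k[:,1]-p[0],k[:,2]-p[1])-.012,[.16,.078],loss='soft_l1',f_scale=.001)
        print(x0.round(2),len(k),f.x.round(4),f.cost)
m=ok&(z>.052)&(z<.08)&(x>.43)&(x<.74)&(y>.05)&(y<.27)&(S<40)&(V>130); q=P[m]
for _ in range(5):
    A=np.c_[q[:,:2],np.ones(len(q))]; f=np.linalg.lstsq(A,q[:,2],rcond=None)[0]; q=q[abs(A@f-q[:,2])<.003]
print('plane',f,len(q),'z at .545,.129',f@[.545,.129,1])
go([.545,.05,.15],frame(-.01,np.radians(45)))
E
```

```text
chock in tool 6566 [-0.011  -0.0278 -0.0226] [0.0152 0.0288 0.0205]
4162 0.4512459032631655 0.6881908171098963
0.46 407 [0.1668 0.078 ] 6.37304483920922e-05
0.49 265 [0.1666 0.0781] 4.1730205813551506e-05
0.52 261 [0.1665 0.0782] 4.829742384181483e-05
0.55 252 [0.1662 0.0782] 3.4188022072001106e-05
0.58 267 [0.166  0.0784] 4.736854817434531e-05
0.61 319 [0.1657 0.0781] 4.7262817241718955e-05
0.64 95 [0.1233 0.0893] 0.00012665566391963928
0.67 220 [0.1659 0.0785] 9.950341775081071e-05
plane [0.00196831 0.08835164 0.05062149] 36069 z at .545,.129 0.06309158220611874
turn [ 0.0066  0.0025 -0.0028] shift [-0.0004 -0.0006  0.0027] pos [0.5455 0.0484 0.1522] F [-0.6 -0.3 -1. ] t 5.83 q [-0.34 -0.04  1.85  0.73  1.61 -0.4 ]
```

View pics/w2.png

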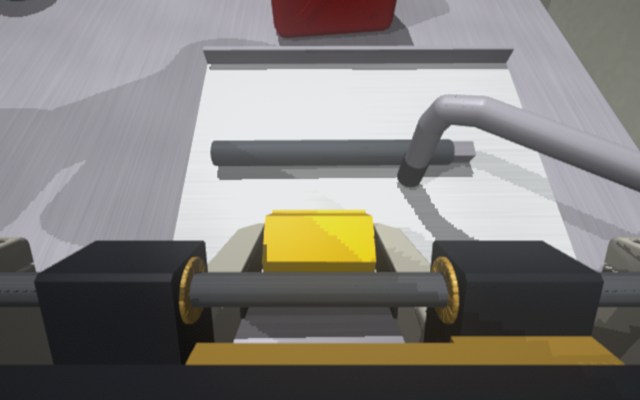

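The wrist view shows the chock held squarely at (318,240), the bar from (212,152) to (470,152), and the nozzle at (408,175). The bar axis is at y≈0.166 and z≈0.078, which agrees with the drainer plane. I'll check the chock's pose in the grip, then lower it.

```bash
python3 - <<'E'
from h import *
c=cam('wrist'); P=pts(c); hsv=cv2.cvtColor(c['image'],cv2.COLOR_BGR2HSV)
H,S=[hsv[...,i].astype(int) for i in (0,1)]
s=read_state(); R0=R.from_quat(s['orientation']).as_matrix()
m=(c['z_map']>0)&(H>18)&(H<32)&(S>150)&(np.linalg.norm(P-s['position'],axis=-1)<.06)
Q=(P[m]-s['position'])@R0; a=np.radians(40)
up=Q@[np.sin(a),0,-np.cos(a)]; fw=Q@[np.cos(a),0,np.sin(a)]
print('up pct',np.percentile(up,[1,50,90,99]).round(4)); t=up>np.percentile(up,99)-.003
print('top fwd',np.percentile(fw[t],[1,99]).round(4),'slope',np.polyfit(fw[t],up[t],1).round(3),'all fwd',np.percentile(fw,[.5,99.5]).round(4),'y',np.percentile(Q[:,1],[.5,99.5]).round(4))
e=np.radians(5); fwd=np.array([0,np.cos(e),np.sin(e)]); n=np.array([0,-np.sin(e),np.cos(e)])
for yc,h in ((.118,.03),(.118,.001),(.134,.001)):
    C=np.array([.545,yc,.0630+(yc-.129)*.0875])
    go(C+fwd*.0037+n*(.012+h),frame(-.008,np.radians(45)))
E
```

```text
up pct [-0.008   0.014   0.0149  0.0156]
top fwd [-0.0174  0.0074] slope [0.001 0.014] all fwd [-0.0198  0.0193] y [-0.0268  0.0282]
turn [ 0.0088  0.0025 -0.0041] shift [ 0.0154 -0.002   0.0835] pos [0.5457 0.0482 0.1525] F [-0.4 -1.  -0.9] t 5.88 q [-0.34 -0.04  1.85  0.73  1.61 -0.4 ]
turn [ 0.0088  0.0025 -0.0041] shift [-0.0032 -0.0022  0.1058] pos [0.5457 0.0482 0.1525] F [-0.4 -1.  -0.9] t 5.88 q [-0.34 -0.04  1.85  0.73  1.61 -0.4 ]
turn [ 0.0088  0.0025 -0.0041] shift [ 0.0092 -0.0025  0.116 ] pos [0.5457 0.0482 0.1525] F [-0.4 -1.  -0.9] t 5.88 q [-0.34 -0.04  1.85  0.73  1.61 -0.4 ]
```

Request:
servo_tool(
  commands=[0.009,0.002,-0.004,0.008,-0.001,0.04,-0.4,0.009,0.002,-0.004,0.016,-0.002,0.084,-0.4,0.009,0.002,-0.004,0.016,-0.002,0.084,-0.4,0.009,0.002,-0.004,0.009,-0.002,0.092,-0.4,0.009,0.002,-0.004,0.003,-0.002,0.099,-0.4,0.009,0.002,-0.004,0.001,-0.002,0.102,-0.4,0.009,0.002,-0.004,0.001,-0.002,0.102,-0.4],
)

```text
t: 6.47
position: [0.5449, 0.1208, 0.0799]
orientation: [0.656, 0.65, 0.271, -0.27]
ft_force: [0.4, 0.2, -1.2]
opening: 0.597
finger_force: 25.0
```

```bash
python3 - <<'E'
from h import *
import sys
e=np.radians(5); fwd=np.array([0,np.cos(e),np.sin(e)]); n=np.array([0,-np.sin(e),np.cos(e)])
for yc,h in ((.118,.0),(.134,.0)):
    C=np.array([.545,yc,.0630+(yc-.129)*.0875])
    go(C+fwd*.005+n*(.012+h),frame(-.008,np.radians(45)))
E
```

```text
turn [-0.001   0.0001 -0.0011] shift [-0.0031  0.0001  0.0047] pos [0.5449 0.1208 0.0799] F [ 0.4  0.2 -1.2] t 6.47 q [-0.22  0.01  1.94  0.77  1.45 -0.41]
turn [-0.001   0.0001 -0.0011] shift [0.0092 0.     0.015 ] pos [0.5449 0.1208 0.0799] F [ 0.4  0.2 -1.2] t 6.47 q [-0.22  0.01  1.94  0.77  1.45 -0.41]
```

Request:
servo_tool(
  commands=[0,0,0,-0.002,0,0.002,-0.4,0,0,0,-0.003,0,0.004,-0.4,0,0,0,-0.003,0,0.004,-0.4,0,0,0,-0.003,0,0.004,-0.4],
)

```text
t: 6.8
position: [0.5449, 0.1223, 0.0759]
orientation: [0.656, 0.651, 0.271, -0.27]
ft_force: [0.9, 0.0, -0.2]
opening: 0.6
finger_force: 25.0
```

Request:
servo_tool(
  commands=[0,0,0,-0.0005,0,0.0005,-0.4,0,0,0,-0.0005,0,0.0005,-0.4],
)

```text
t: 6.97
position: [0.5448, 0.1224, 0.0751]
orientation: [0.656, 0.651, 0.271, -0.27]
ft_force: [-0.6, -0.4, -1.2]
opening: 0.606
finger_force: 25.0
```

Request:
servo_tool(
  commands=[0,0,0,-0.0007,0,0.0007,-0.4,0,0,0,-0.0007,0,0.0007,-0.4,0,0,0,-0.0007,0,0.0007,-0.4],
)

```text
t: 7.22
position: [0.5448, 0.1225, 0.074]
orientation: [0.656, 0.651, 0.271, -0.27]
ft_force: [-0.5, -0.1, -1.5]
opening: 0.6
finger_force: 25.0
```

Request:
servo_tool(
  commands=[0,0,0,-0.0007,0,0.0007,-0.4,0,0,0,-0.0007,0,0.0007,-0.4,0,0,0,-0.0007,0,0.0007,-0.4],
)

```text
t: 7.47
position: [0.5448, 0.1224, 0.0739]
orientation: [0.655, 0.651, 0.272, -0.27]
ft_force: [-5.7, -3.6, 8.2]
opening: 0.598
finger_force: 25.0
```

Request:
servo_tool(
  commands=[0,0,0,0.0005,0,-0.0005,-0.4,0,0,0,0.0028,0,0.0014,-0.4,0,0,0,0.0051,0,0.0033,-0.4,0,0,0,0.0073,0,0.0052,-0.4,0,0,0,0.0096,0,0.0071,-0.4,0,0,0,0.0111,0,0.0084,-0.4,0,0,0,0.0111,0,0.0084,-0.4],
)

```text
t: 8.05
position: [0.5449, 0.1368, 0.0752]
orientation: [0.655, 0.651, 0.271, -0.27]
ft_force: [0.2, 2.2, 3.1]
opening: 0.599
finger_force: 25.0
```

```bash
cat > look.py <<'E'
from h import *
from scipy.optimize import least_squares
import sys
c=cam('wrist'); save(sys.argv[1],c['image']); P=pts(c); hsv=cv2.cvtColor(c['image'],cv2.COLOR_BGR2HSV)
H,S,V=[hsv[...,i].astype(int) for i in range(3)]; x,y,z=P[...,0],P[...,1],P[...,2]; ok=c['z_map']>0
m=ok&(z>.073)&(z<.1)&(y>.13)&(y<.21)&(x>.4)&(x<.72)&(V<110)&(S<120)
q=P[m]
for x0 in np.arange(.46,.70,.03):
    k=q[abs(q[:,0]-x0)<.008]
    if len(k)>30:
        f=least_squares(lambda p:np.hypot(k[:,1]-p[0],k[:,2]-p[1])-.012,[.165,.078],loss='soft_l1',f_scale=.001); print(x0.round(2),len(k),f.x.round(4))
m=ok&(H>18)&(H<32)&(S>150)&(x>.45)&(x<.65)&(y>.05)&(y<.2)
q=P[m]; t=q[q[:,2]>np.percentile(q[:,2],98)-.0035]; r=cv2.minAreaRect((t[:,:2]*1000).astype(np.float32)); print('top',len(t),np.round(r[0],1),np.round(r[1],1),r[2],'ymax',np.percentile(q[:,1],99.5),'topz',np.percentile(q[:,2],99))
s=read_state(); print(s['position'].round(4),s['ft_force'].round(1),s['t'])
E
python3 look.py w3
```

```text
0.46 1092 [0.1667 0.0779]
0.49 970 [0.1666 0.078 ]
0.52 778 [0.1663 0.0781]
0.55 809 [0.1661 0.0781]
0.58 846 [0.1658 0.0782]
0.61 886 [0.1657 0.0782]
0.64 245 [0.1532 0.0917]
0.67 252 [0.1662 0.0795]
top 7193 [559.   79.7] [20.9 86.4] 89.71369171142578 ymax 0.1560154602783766 topz 0.17366466135716388
[0.545  0.1367 0.0752] [0.4 0.9 3.2] 8.1
```

Request:
servo_tool(
  commands=[0,0,0,0.0006,0,0.0005,-0.4,0,0,0,0.0012,0,0.001,-0.4,0,0,0,0.0017,0,0.0014,-0.4,0,0,0,0.0017,0,0.0014,-0.4],
)

```text
t: 8.43
position: [0.5451, 0.1382, 0.0753]
orientation: [0.656, 0.651, 0.271, -0.27]
ft_force: [-0.2, -4.9, 5.1]
opening: 0.603
finger_force: 25.0
```

```bash
sed -i 's/(y<.2)$/(y<.2)\&(z<.1)/' look.py; python3 look.py w4; python3 -c "
import cv2;a=cv2.imread('pics/w4.png');cv2.imwrite('pics/w4c.png',cv2.resize(a[60:300,140:500],None,fx=2.2,fy=2.2))"
```

```text
0.46 1091 [0.1678 0.078 ]
0.49 953 [0.1676 0.0781]
0.52 779 [0.1674 0.0782]
0.55 854 [0.1672 0.0782]
0.58 901 [0.1669 0.0782]
0.61 939 [0.1667 0.0782]
0.64 281 [0.1542 0.0928]
0.67 202 [0.1678 0.0803]
top 5243 [545.4 132.3] [27. 57.] 89.63470458984375 ymax 0.15774747419844418 topz 0.09120138194879712
[0.5451 0.1382 0.0753] [ 0.2 -4.6  5.4] 8.4833
```

View pics/w4c.png

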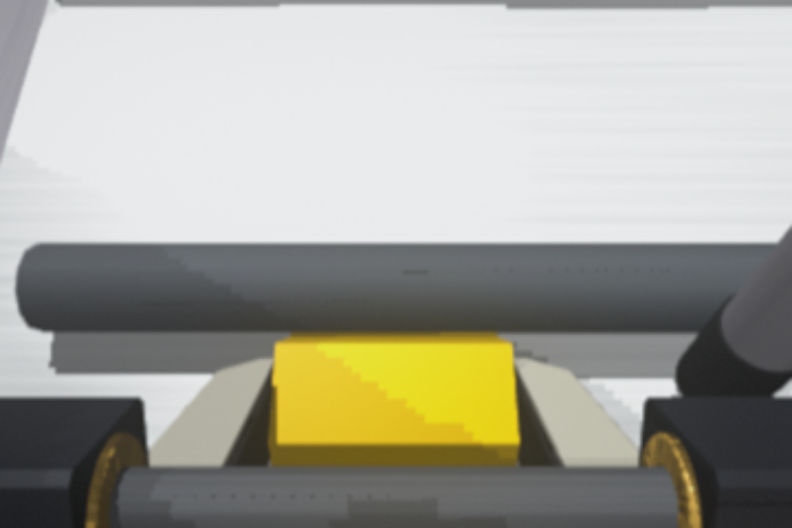

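The crop shows the bar's lower edge touching the chock's upper edge at (395,335), and the bar has rolled about 1 mm uphill, so they are in contact. The nozzle at (720,370) is clear of the right finger. I'll release with a limited opening.

Request:
servo_tool(
  commands=[0,0,0,0,0,0,0.25,0,0,0,0,0,0,0.4,0,0,0,0,0,0,0.5,0,0,0,0,0,0,0.5,0,0,0,0,0,0,0.5],
)

```text
t: 8.9
position: [0.5448, 0.1385, 0.0749]
orientation: [0.656, 0.651, 0.271, -0.27]
ft_force: [1.0, 0.3, 0.6]
opening: 0.753
finger_force: 0.0
```

```bash
python3 look.py w5
```

```text
0.46 1095 [0.1678 0.0781]
0.49 1057 [0.1676 0.078 ]
0.52 989 [0.1674 0.0781]
0.55 1074 [0.1671 0.0781]
0.58 1249 [0.1665 0.0781]
0.61 1107 [0.1667 0.0782]
0.64 279 [0.1544 0.0933]
0.67 210 [0.1677 0.0796]
top 5167 [545.6 132.3] [56.2 27.3] 0.10680221021175385 ymax 0.15778267215816666 topz 0.09108583986961598
[0.5448 0.1385 0.075 ] [-0.1 -0.3 -0.4] 8.95
```

The bar and chock hold still after release. I'll retreat, then reorient for the spout push.

Request:
servo_tool(
  commands=[0,0,0,0,0,-0.015,0.5,0,0,0,0,0,-0.045,0.5,0,0,0,0,0,-0.085,0.5,0,0,0,0,0,-0.125,0.5,0,0,0,0.03,0,-0.16,0.5,0,0,0,0.06,0,-0.19,0,0,0,0,0.08,0,-0.21,-1,0,0,0,0.08,0,-0.21,-1],
)

```text
t: 9.62
position: [0.5455, 0.0461, 0.2874]
orientation: [0.655, 0.652, 0.273, -0.266]
ft_force: [1.1, 0.1, 0.1]
opening: 0.584
finger_force: 0.0
```

```bash
python3 look.py w6; python3 - <<'E'
from h import *
F=frame(np.pi/2,0)
go([.696,.151,.30],F)
E
```

```text
0.46 169 [0.1682 0.0782]
0.49 158 [0.168  0.0782]
0.52 137 [0.1675 0.0782]
0.55 107 [0.1674 0.0781]
0.58 106 [0.1675 0.0789]
0.61 99 [0.1673 0.0789]
0.67 64 [0.1681 0.0807]
top 850 [545.9 131.9] [26.1 55.1] 89.69635772705078 ymax 0.1494228531070496 topz 0.0917102116223439
[0.5451 0.0463 0.2837] [ 0.3  0.7 -0.5] 9.6667
turn [ 0.6187 -0.6071 -1.4871] shift [0.0859 0.1502 0.0637] pos [0.5451 0.0463 0.2837] F [ 0.3  0.7 -0.5] t 9.67 q [-0.34 -0.11  1.71  0.75  1.79 -0.26]
```

Request:
servo_tool(
  commands=[0.619,-0.607,-1.487,0.086,0.15,0.064,-1,0.619,-0.607,-1.487,0.086,0.15,0.064,-1,0.619,-0.607,-1.487,0.086,0.15,0.064,-1,0.619,-0.607,-1.487,0.086,0.15,0.064,-1,0.619,-0.607,-1.487,0.086,0.15,0.064,-1,0.619,-0.607,-1.487,0.086,0.15,0.064,-1,0.619,-0.607,-1.487,0.086,0.15,0.064,-1,0.619,-0.607,-1.487,0.086,0.15,0.064,-1,0.619,-0.607,-1.487,0.086,0.15,0.064,-1,0.619,-0.607,-1.487,0.086,0.15,0.064,-1,0.619,-0.607,-1.487,0.086,0.15,0.064,-1,0.619,-0.607,-1.487,0.086,0.15,0.064,-1,0.619,-0.607,-1.487,0.086,0.15,0.064,-1,0.619,-0.607,-1.487,0.086,0.15,0.064,-1,0.619,-0.607,-1.487,0.086,0.15,0.064,-1,0.619,-0.607,-1.487,0.086,0.15,0.064,-1,0.619,-0.607,-1.487,0.086,0.15,0.064,-1],
)

```text
t: 11.08
position: [0.6951, 0.1515, 0.2947]
orientation: [0.001, 1.0, 0.001, -0.004]
ft_force: [-0.6, 0.3, 0.3]
opening: 0.002
finger_force: 0.0
```

```bash
python3 - <<'E'
from h import *
c=cam('scene'); save('s7',c['image'][140:280,260:430].repeat(4,0).repeat(4,1))
go([.696,.151,.13],frame(np.pi/2,0))
C=np.array([.790,.039]); p0=np.array([.696,.151])
for q in (0,.1,.2,.4,.6,.8,1.0,1.1,1.15):
    a=np.pi-.559-.01+q; e=np.array([np.cos(a),np.sin(a)]); n=np.array([np.sin(a),-np.cos(a)])
    p=C+.135*e+(.010+.0175*abs(n[1])+.008*abs(n[0]))*n
    print(q,p.round(3),'tool dx,dy',[-(p-p0)[0].round(3),(p-p0)[1].round(3)])
E
```

```text
turn [ 0.0023 -0.0078 -0.0027] shift [-0.0021 -0.0006  0.1648] pos [0.6952 0.1513 0.2948] F [ 0.  -0.9  0. ] t 11.13 q [ 0.18  0.19  1.24  0.    1.72 -1.39]
0 [0.692 0.136] tool dx,dy [np.float64(0.004), np.float64(-0.015)]
0.1 [0.683 0.126] tool dx,dy [np.float64(0.013), np.float64(-0.025)]
0.2 [0.675 0.115] tool dx,dy [np.float64(0.021), np.float64(-0.036)]
0.4 [0.662 0.09 ] tool dx,dy [np.float64(0.034), np.float64(-0.061)]
0.6 [0.654 0.063] tool dx,dy [np.float64(0.042), np.float64(-0.088)]
0.8 [0.652 0.036] tool dx,dy [np.float64(0.044), np.float64(-0.115)]
1.0 [0.655 0.009] tool dx,dy [np.float64(0.041), np.float64(-0.142)]
1.1 [ 0.659 -0.004] tool dx,dy [np.float64(0.037), np.float64(-0.155)]
1.15 [ 0.661 -0.011] tool dx,dy [np.float64(0.035), np.float64(-0.162)]
```

View pics/s7.png

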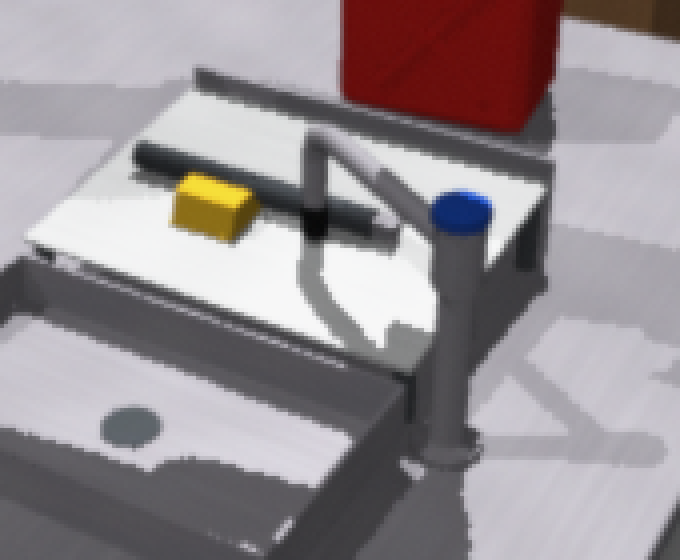

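The crop shows the chock at (215,205) up against the bar, with the nozzle at (315,222) still in front of the bar. I'll descend behind the spout, then push it round.

Request:
servo_tool(
  commands=[0.002,-0.008,-0.003,-0.002,0,0.04,-1,0.002,-0.008,-0.003,-0.002,0,0.08,-1,0.002,-0.008,-0.003,-0.002,0,0.12,-1,0.002,-0.008,-0.003,-0.002,0,0.15,-1,0.002,-0.008,-0.003,-0.002,0,0.163,-1,0.002,-0.008,-0.003,-0.002,0,0.163,-1],
)

```text
t: 11.63
position: [0.6951, 0.1511, 0.1288]
orientation: [-0.001, 1.0, -0.0, -0.002]
ft_force: [-0.4, -0.2, -0.0]
opening: 0.006
finger_force: 0.0
```

Request:
servo_tool(
  commands=[0,0,0,0.002,-0.008,0,-1,0,0,0,0.004,-0.015,0,-1,0,0,0,0.009,-0.02,0,-1,0,0,0,0.013,-0.025,0,-1,0,0,0,0.017,-0.03,0,-1,0,0,0,0.021,-0.036,0,-1,0,0,0,0.025,-0.042,0,-1],
)

```text
t: 12.22
position: [0.6712, 0.1094, 0.1337]
orientation: [-0.002, 1.0, 0.0, 0.002]
ft_force: [5.0, 2.5, 1.2]
opening: 0.005
finger_force: 2.0
```

Request:
servo_tool(
  commands=[0,0,0,0.005,-0.01,0,-1,0,0,0,0.009,-0.019,0,-1,0,0,0,0.012,-0.028,0,-1,0,0,0,0.015,-0.037,0,-1,0,0,0,0.017,-0.046,0,-1,0,0,0,0.018,-0.055,0,-1,0,0,0,0.019,-0.064,0,-1,0,0,0,0.019,-0.073,0,-1,0,0,0,0.018,-0.082,0,-1,0,0,0,0.017,-0.091,0,-1,0,0,0,0.016,-0.1,0,-1,0,0,0,0.014,-0.107,0,-1,0,0,0,0.012,-0.113,0,-1,0,0,0,0.012,-0.113,0,-1],
)

```text
t: 13.38
position: [0.6596, -0.0045, 0.1325]
orientation: [-0.001, 1.0, -0.0, 0.001]
ft_force: [0.1, 0.4, -0.2]
opening: 0.005
finger_force: 0.2
```

```bash
python3 - <<'E'
from h import *
c=cam('scene'); save('s8',c['image'][140:280,240:430].repeat(4,0).repeat(4,1)); P=pts(c)
hsv=cv2.cvtColor(c['image'],cv2.COLOR_BGR2HSV); S=hsv[...,1].astype(int); V=hsv[...,2].astype(int)
x,y,z=P[...,0],P[...,1],P[...,2]
m=(c['z_map']>0)&(z>.157)&(z<.178)&(x>.58)&(x<.76)&(y>-.16)&(y<.2)&(S<60)
q=P[m]; d=q[:,:2]-[.79,.038]; a=np.degrees(np.arctan2(d[:,1],d[:,0]))%360; r=np.hypot(*d.T)
for lo in (.05,.1,.14): k=(r>lo)&(r<lo+.05); print(lo,k.sum(),np.median(a[k]) if k.any() else '')
m=(V<90)&(z>.07)&(z<.1)&(x>.4)&(x<.72)&(y>.1)&(y<.22); q=P[m]; f=np.polyfit(q[:,0],q[:,1],1); print('bar',np.polyval(f,[.46,.55,.65]),read_state()['position'])
E
```

```text
0.05 155 214.74062416100767
0.1 188 212.73844686276826
0.14 148 212.8943441738495
bar [0.15681842 0.15665477 0.15647293] [ 0.65951486 -0.00407111  0.13250779]
```

View pics/s8.png

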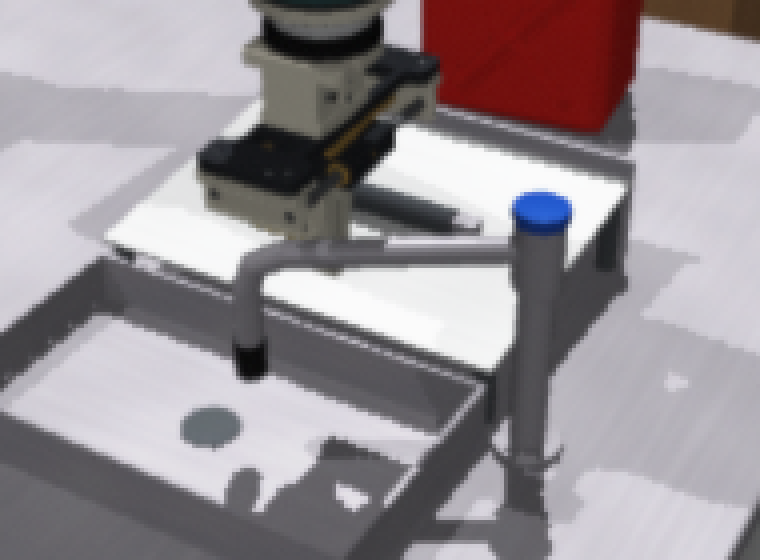

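The spout is now at about 1.1 rad with the outlet over the middle of the tray (nozzle at (250,360) in the crop), and the bar is still in place. I'll back off and rise.

Request:
servo_tool(
  commands=[0,0,0,0.008,0.015,0,-1,0,0,0,0.012,0.025,0,-1,0,0,0,0.012,0.025,-0.03,-1,0,0,0,0.012,0.025,-0.07,-1,0,0,0,0.012,0.025,-0.11,-1,0,0,0,0.03,0,-0.15,-1,0,0,0,0.05,-0.04,-0.18,-1,0,0,0,0.07,-0.08,-0.2,-1,0,0,0,0.1,-0.12,-0.2,-1,0,0,0,0.13,-0.16,-0.2,-1,0,0,0,0.15,-0.2,-0.2,-1,0,0,0,0.15,-0.2,-0.2,-1,0,0,0,0.15,-0.2,-0.2,-1],
)

```text
t: 14.52
position: [0.507, -0.2069, 0.3332]
orientation: [0.0, 1.0, -0.001, 0.001]
ft_force: [-0.1, 0.4, 0.2]
opening: 0.005
finger_force: 0.0
```

```bash
python3 - <<'E'
from h import *
c=cam('side'); save('f',cv2.resize(c['image'][120:390,230:450],None,fx=2.2,fy=2.2)); s=read_state(); print(s['t'],s['position'],s['ft_force'],s['joint_vel'].round(3))
E
```

```text
14.5667 [ 0.50812879 -0.20534774  0.33298392] [ 0.33113923 -0.3770874  -0.87063825] [ 0.067  0.02  -0.009  0.015 -0.005  0.053]
```

View pics/f.png

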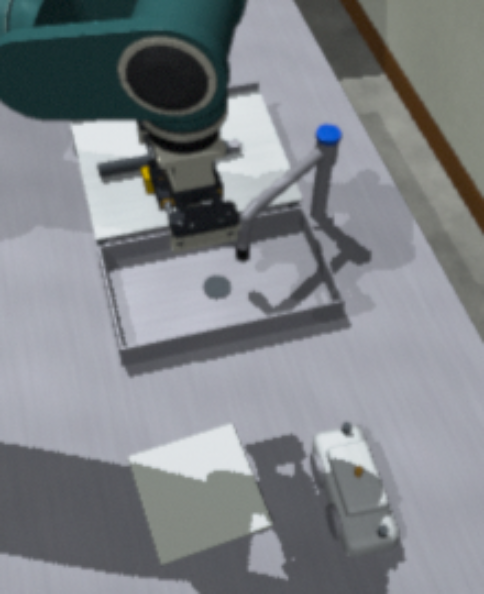

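The side view shows the bar at (100,168)–(240,150) resting on the chock at (148,180), the nozzle over the tray at (243,253), and the other things untouched. I'm handing in.

```bash
python3 -c "
from bench import *
print(finish_job())"
```

```text
the job is handed in; nothing more can be done
None
```

The job is handed in: the bar rests against the chock on the drainer, about 1 mm uphill of where it started, and the spout outlet is over the middle of the wash tray at about 1.1 rad. The jerry can and caliper were left alone, and it took about 14.6 s. No verdict came back.

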